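# Refit a transport wheel on the saw's axle and secure it with its R-clip

## Task

The near wheel of the saw's transport axle only hangs on its stub: push it fully home against the beam's black end bush, so that the cross-hole in the shaft comes free. Then take the R-clip out of the slotted wooden block and push its straight leg down through the cross-hole, the bent leg riding over the side of the shaft, until it snaps round the shaft and the clip stands fully home, upright and square across it. The shaft has end float, so feel for the hole lightly and never force the clip; leave the wheel home, let go, and leave the other things on the bench where they are.

Things in the scene. Friction and masses are not known exactly. Their poses are not given: they have to be found in the camera images.
- frame: Axle beam of the saw's wheel kit, fixed: grey square steel tube 40 x 40 x 150 mm with a bolted flange (top at 90 mm), level on two offcuts. Origin on the bench under the tube's middle; y along the tube, z up. A 25 mm shaft runs through it along y, 58 mm above the bench; its +y end has wheel (66 mm diameter) and clip already, its -y end (the stub) sticks out for the loose wheel.
- stub_root (a point): Point on the shaft's axis in the outer face of the black 37 mm end bush at the beam's near end, 79 mm from the beam's origin towards -y, 58 mm above the bench. Axes as the beam's: -y points out along the stub, x across it, z up. The stub's end lies 16.5 mm beyond the centre of the cross-hole.
- hole_in (a point): Point on the shaft's axis, 51.5 mm out from stub_root: there the cross-hole's centre would lie with the shaft pushed fully in (belongs to the beam, same axes). End float leaves the true hole 2 to 15 mm farther out along -y, different every time and not measured; the shaft is tight and slides only under 45 N. The hole is 8 mm wide, vertical, right through the 25 mm shaft, with no lead-in.
- wheel: Loose wheel on the stub, 0.16 kg: tyre 66 mm in diameter, 30 mm wide; hub 44 mm in diameter, 46 mm long (8 mm proud of the tyre on each side); bore 28 mm, so it hangs 1.5 mm below the shaft's axis. Origin at its centre, y along its axle (may be rolled about y). It is 24 to 30 mm short of home and covers the hole. Home: centre 23 mm out from stub_root. Push on the tyre's or hub's outer face.
- clip: R-clip of 6 mm round steel wire, 91 mm high, flat in its xz plane, 0.07 kg. Origin at the lower tip of the straight leg (cut square, 66 mm long), z up along this leg, x towards the bent leg, eye on top. Home, the tip is 26 to 28 mm below the shaft's axis and the bent leg's belly lies against the shaft's side, whichever side. Over 16 N between clip and shaft or beam bends it.
- clip_belly (a point): Belly of the sprung bent leg at rest: x = 15, z = 26 mm in the clip's frame. Above it a neck at x = 9, z = 46; below it a throat at x = 10, z = 12.5 and a flared tip at x = 16.5, level with the straight leg's tip. On the way down the flare meets the shaft's side about 14 mm after the straight leg entered the hole and resists with some 3 to 7 N; past the throat it snaps in and the force falls.
- clip_eye (a point): Centre of the clip's round eye: x = 8.5, z = 77 mm in the clip's frame. The ring's outside is 28 mm across and 6 mm thick along the clip's y: pinch it flat here, from above. When feeling for the hole, let the leg's tip touch the shaft slowly (15 mm/s or less) and stop at 3 to 5 N.
- kerf_block: Wooden block, 74 x 53.5 x 46 mm, fixed, with a saw kerf 8.5 mm wide along its x from end to end, cut down to 12 mm above the bench. The clip stands loose in the kerf on its two leg tips, its x along the block's x, its eye 89 mm above the bench. Origin on the bench under the block's middle.
- wax_tin: Bystander, to be left where it is: flat round tin of wax, 86 mm across, 26 mm high, standing in front of the axle beam.
- mug: Bystander, to be left where it is: striped mug, 86 mm across (116 mm with its handle), 90 mm high, standing near the front left corner.
- spanner: Bystander, to be left where it is: flat open-ended spanner, 190 mm long, 9 mm high, lying near the front edge on the left.
- hex_keys: Bystander, to be left where it is: folding hex-key set, 99 x 29 mm, 22 mm high, lying near the front edge.
- screw_box: Bystander, to be left where it is: small carton of screws, 96 x 56 mm, 54 mm high, at the back on the right.
Mind the look-alikes: they are no part of the job. Of the things that look like the wheel, the middle-sized one is meant.

How it is judged:
On the way, in this order (a step that is already met when the one before it is completed fails the run):
1. the wheel is pushed home: its hub within 3 mm of the beam's end bush (y of wheel in the frame of stub_root above -0.026 m), for 0.2 s.
2. the clip's straight leg has gone down through the cross-hole, its tip at least 3 mm below the shaft's underside (z of clip in the frame of stub_root below -0.0155 m and x of clip in the frame of stub_root between -0.006 and 0.006 m and y of clip in the frame of stub_root between -0.07 and -0.048 m), for 0.05 s.
At the end, for the whole second after the job is handed in: The clip stands in the cross-hole: leg tip 21 to 34 mm below the shaft's centre, within 5 mm of the shaft's line, upright within 10 degrees, square across the shaft within 14 degrees; the wheel's hub is within 5 mm of the end bush; both at rest and let go (z of clip in the frame of stub_root between -0.034 and -0.021 m and x of clip in the frame of stub_root between -0.005 and 0.005 m and y of clip in the frame of stub_root between -0.07 and -0.048 m and angle between clip's own z axis and vertical below 0.17 rad and angle between the x axis of clip and the x axis of frame, either way round below 0.25 rad and y of wheel in the frame of stub_root between -0.028 and -0.02 m and linear speed of each of clip, wheel below 0.02 m/s); the robot touches nothing.
It fails at once if the clip is forced: more than 16 N between the clip and the shaft or beam (contact force between clip and frame above 16 N).
It fails at once if a bystander (wax tin, mug, spanner, hex keys or screw carton) is shifted by more than 30 mm (distance of any of wax_tin, mug, spanner, hex_keys, screw_box from where it was at the start of the episode above 0.03 m).
It also fails if it takes over 64 s, if anything falls off the work surface, if the arm or the gripper's body presses on something with over 40 N, if the wrist force passes 120 N, or if a joint passes its speed limit or range.

## Robot

A 7-joint arm with a two-finger parallel gripper is mounted at the origin on a cart in front of the work surface, level with it; the furniture and walls round the work are solid. World frame = base frame: x ahead of the robot, y to its left, z up, the work surface at z = 0. Lengths are in m, angles in rad, forces in N, time in s.
With the tool pointing down it reaches from about 0.425 to 0.875 m from the base axis. Payload 4.7 kg.
Tool frame: the origin (TCP) lies midway between the tips of the shut fingers; the grasp point (between the pads) lies 19 mm behind it; z points along the fingers, y is the line along which they close (so a half turn about z gives the same grasp; the last joint's range is limited). The gripper opens to 87 mm and grips with 3 to 60 N. Pads are 19 mm wide; open, the fingers measure 117 mm over their backs; the gripper's body (75 mm by 190 mm) begins 51 mm behind the grasp point.
Start: joints at [1.227, 0.321, -0.07, 1.45, 0.023, 1.371, -0.057], TCP at [0.228, -0.609, 0.223] pointing down, gripper open.
Joint ranges: [-2.86, 2.86], [-0.3, 2.09], [-1.38, 1.24], [0.06, 2.45], [-1.56, 4.7], [0.09, 2.05], [-2.69, 2.69]. Speed limits (rad/s): [2.57, 2.57, 3.14, 3.14, 3.14, 3.14, 3.14].

## Interface

Orientations are given as a rotation vector (axis times angle).
In Python, from bench import ctrl gives the robot as it stands. The module is installed in compiled form; this text tells all that it offers.
- The arm moves only by the shell command python3 -m handwheel 'ROWS' [FORCE]. ROWS is JSON, a list of rows, each a list of 7 numbers: the finger opening in m, from 0 to 0.087, then the shift along the tool's x, y, z in m, then the turn, a rotation vector about the tool's x, y, z in degrees. A call has 1 to 12 rows; each row shifts and turns the commanded pose from where the row before left it, along the tool's axes as they then stand; what a row does not reach is not made up. A row lasts 1/8 s, in which the tool goes at most 62.5 mm and 10.7 degrees, less where a joint would pass 70% of its speed; a pose out of reach is approached as far as the arm can. A call is refused whole if a number of a shift passes 0.0625 or a number of a turn 10.7, either way. A call with a gripper value outside its range is refused whole. The fingers move at their own pace and stop on an object; FORCE is the grip in N (left out, the last holds). Time passes only in rows, so rows that do not move let the fingers close. It gives the time, the measured TCP pose, the force, the opening and the grip force at its end, in the units of the state.
- ctrl.get_state(): the state, without advancing time (a new reading comes with each control period).
- ctrl.get_image(name): name is "side" or "top" or "wrist"; returns (picture, depth): 400x640x3 uint8, blue, green, red; 400x640 float32, m along the optical axis (not along the pixel's ray), 0 where there is no reading.
- ctrl.camera_info(name): a dict with "intrinsics" (3x3 intrinsics, pixels), "D" ([k1, k2, p1, p2, k3] as OpenCV has them; the pictures are not rectified), "R" (3x3) and "t" (3): a world point X has camera coordinates R X + t. Camera axes: x right, y down, z forward; pixel columns grow to the right and rows downward; lengths in m; the calibration is good to about 2 mm. A picture is of the moment at which its call begins: read the wrist's pose just before it. camera_info takes no time and is no camera call; for the wrist camera it gives the pose at the moment of the call.
- ctrl.close_job(): hands the job in; it is judged then, once.
The state is a dict: "time": time; "joint_positions": joint angles; "qd": joint speeds; "joint_torque": joint torques, N m; "position": TCP position; "tool_rot": TCP orientation; "ft_force": force on the tool from outside, world axes, zero at the start; "torque": the same for the moment, N m; "grip_width": opening from 0.0 (shut) to 1.0 (fully open); "grip_force": force on a finger pad.
Only numpy, scipy, OpenCV 4.12 (cv2) and the standard library are available. Lean on these libraries where they do the work, as an engineer would, in place of code of your own. Each camera call takes 0.05 s, during which the arm holds its last target. There are 200 camera calls.

## Working session

There is one attempt and no reset: what is moved stays moved. The work goes in short steps, Python scripts to look and compute and a shell command to move; the robot and the scene stay as the last step left them, time stands still between calls to the robot, and variables do not carry over. Pictures are saved under pics/ and viewed, at most 11 in all, crops included, and the job is handed in when it is done.

```bash
mkdir -p pics; python3 - <<'E'
from bench import ctrl
import cv2, numpy as np
s=ctrl.get_state(); print(s)
for n in("side","top","wrist"):
    im,d=ctrl.get_image(n); cv2.imwrite(f"pics/{n}0.png",im); np.save(f"pics/{n}0.npy",d)
    c=ctrl.camera_info(n); print(n,c)
E
```

```text
{'time': 0.0, 'joint_positions': array([ 1.22712365,  0.32181161, -0.07008311,  1.45168862,  0.02261537,
        1.37077671, -0.05691769]), 'qd': array([ 8.47004643e-04, -1.60135616e-03, -2.17050435e-03,  9.86520856e-04,
        2.98700762e-05,  1.80013232e-03, -9.63704301e-04]), 'joint_torque': array([-9.00586042e-05, -4.91287458e+01, -4.03918857e-01, -3.12527239e+01,
       -6.37667114e-02,  4.38751420e-02,  1.74004763e-04]), 'position': array([ 0.22737613, -0.60834308,  0.22146206]), 'tool_rot': array([-3.08964236e+00, -5.58690213e-01,  7.04862283e-04]), 'ft_force': array([0.11326919, 0.17059795, 0.95188515]), 'torque': array([ 0.007101  , -0.01359112, -0.01938531]), 'grip_force': 0.0, 'grip_width': 0.9976366556786566}
side {'intrinsics': array([[427.18319539,   0.        , 322.73898422],
       [  0.        , 427.18319539, 195.53422327],
       [  0.        ,   0.        ,   1.        ]]), 'D': array([-0.0912915,  0.       ,  0.       ,  0.       ,  0.       ]), 'R': array([[ 0.97761581, -0.21039168, -0.00163177],
       [-0.12059363, -0.55396698, -0.82375831],
       [ 0.1724079
[... 364 characters left out ...]
03, -9.99907578e-01, -1.34658895e-02],
       [-9.85297259e-01,  4.55963423e-04, -1.70848188e-01],
       [ 1.70838538e-01,  1.35877709e-02, -9.85205342e-01]]), 't': array([0.03085259, 0.54571843, 0.98886446])}
wrist {'intrinsics': array([[293.69119959,   0.        , 316.5072787 ],
       [  0.        , 293.69119959, 200.32956776],
       [  0.        ,   0.        ,   1.        ]]), 'D': array([0.01683118, 0.        , 0.        , 0.        , 0.        ]), 'R': array([[ 3.49947507e-01, -9.36769108e-01, -6.17209352e-04],
       [-8.91754462e-01, -3.33333093e-01,  3.06044160e-01],
       [-2.86898451e-01, -1.06548992e-01, -9.52017117e-01]]), 't': array([-0.64872469, -0.03692479,  0.39114115])}
```

View pics/top0.png

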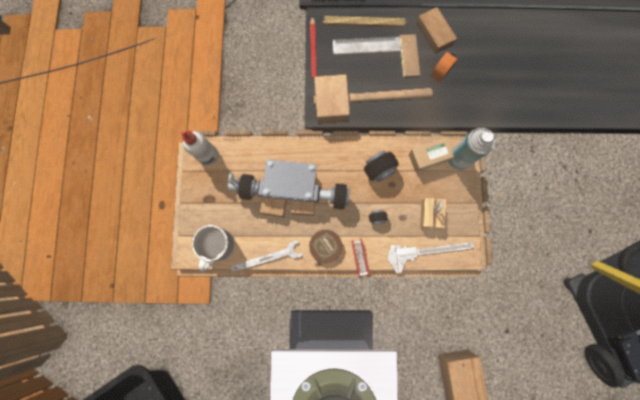

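View pics/side0.png

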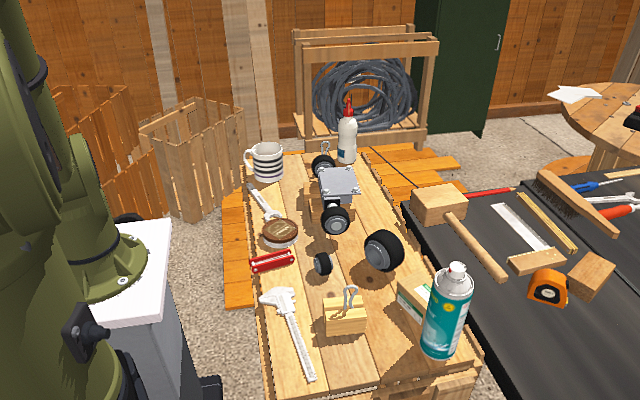

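The top view shows the beam flange at (290,182), the loose wheel at (340,196), the block with the clip at (434,212), and decoy wheels at (378,216) and (381,166). In the side view the clip's eye is at (350,290) and the loose wheel at (335,220).

```bash
cat > h.py <<'E'
import cv2, numpy as np
from bench import ctrl
def ray(c,uv):
    p=cv2.undistortPoints(np.float64(uv).reshape(-1,1,2),c["intrinsics"],c["D"]).reshape(-1,2)
    d=np.c_[p,np.ones(len(p))]@c["R"]; o=-c["R"].T@c["t"]; return o,d
def onz(c,uv,z):
    o,d=ray(c,uv); return o+d*((z-o[2])/d[:,2])[:,None]
def cloud(c,dep,x0=0,y0=0):
    v,u=np.nonzero(dep>0); o,d=ray(c,np.c_[u,v]); P=o+d*dep[v,u][:,None]
    return P,u,v
def px(c,P):
    r=cv2.projectPoints(np.float64(P).reshape(-1,1,3),cv2.Rodrigues(c["R"])[0],c["t"],c["intrinsics"],c["D"])[0]; return r.reshape(-1,2)
E
python3 - <<'E'
from h import *
t=cv2.imread("pics/top0.png")[125:235,220:460]; s=cv2.imread("pics/side0.png")[140:350,230:400]
t=cv2.resize(t,None,fx=3.3,fy=3.3,interpolation=cv2.INTER_CUBIC); cv2.imwrite("pics/topc.png",t)
s=cv2.resize(s,None,fx=2.8,fy=2.8,interpolation=cv2.INTER_CUBIC); cv2.imwrite("pics/sidec.png",s)
c=ctrl.camera_info("top"); dep=np.load("pics/top0.npy")
P,u,v=cloud(c,dep)
box=(u>175)&(u<485)&(v>135)&(v<270); Q=P[box]
print("bench z",np.median(Q[np.abs(Q[:,2])<.015,2]))
m=(np.abs(Q[:,2]-.09)<.006)&(u[box]>255)&(u[box]<325)
f=Q[m]; print("flange",len(f),f.mean(0),f[:,2].std(), cv2.minAreaRect((f[:,:2]*1000).astype(np.float32)))
m=(u[box]>415)&(u[box]<452)&(v[box]>190)&(v[box]<235)&(np.abs(Q[:,2]-.046)<.006)
f=Q[m]; print("block",len(f),f.mean(0),cv2.minAreaRect((f[:,:2]*1000).astype(np.float32)))
m=(u[box]>415)&(u[box]<452)&(v[box]>190)&(v[box]<235)&(Q[:,2]>.056)
f=Q[m]; print("clip",f)
E
```

```text
bench z 6.765165980704424e-05
flange 516 [0.57801222 0.10939334 0.08577413] 0.001882064144700842 ((579.2308959960938, 110.35728454589844), (126.67688751220703, 91.85176849365234), 83.19661712646484)
block 487 [ 0.49884376 -0.25836615  0.0458381 ] ((500.4388732910156, -260.3770446777344), (54.84493637084961, 73.41973876953125), 85.6318359375)
clip [[ 0.52495682 -0.26231387  0.09203779]
 [ 0.52310746 -0.26087109  0.08801089]
 [ 0.52148664 -0.26040491  0.09828608]
 [ 0.52184355 -0.26351185  0.09601036]
 [ 0.52163301 -0.26012248  0.0814484 ]
 [ 0.52008603 -0.25978613  0.09141523]
 [ 0.51905686 -0.26035549  0.09804221]
 [ 0.51849387 -0.26175975  0.10166228]
 [ 0.51893507 -0.25965389  0.08269306]
 [ 0.51854084 -0.2614107   0.08526609]
 [ 0.51610333 -0.25932227  0.1012386 ]
 [ 0.51594869 -0.26147333  0.10224056]
 [ 0.5156278  -0.26330237  0.10433266]
 [ 0.51622432 -0.25914605  0.08407948]
 [ 0.51655413 -0.26225476  0.08186693]
 [ 0.51344213 -0.25881255  0.10260769]
 [ 0.51330618 -0.26099048  0.10350132]
 [ 0.51379434 -0.26437529  0.10023261]
 [ 0.51445736 -0.25792213  0.07913941]
 [ 0.51436
[... 850 characters left out ...]
 0.50386829 -0.25878164  0.08328387]
 [ 0.50267379 -0.25880451  0.0919677 ]
 [ 0.50145777 -0.25873925  0.10080844]
 [ 0.50201749 -0.26235286  0.0967136 ]
 [ 0.50386079 -0.25876674  0.06490701]
 [ 0.50179871 -0.25704648  0.08019093]
 [ 0.50088124 -0.25762911  0.08698114]
 [ 0.50007522 -0.25841169  0.09294432]
 [ 0.49972234 -0.26012359  0.09554474]
 [ 0.50006989 -0.26331824  0.09294694]
 [ 0.50188768 -0.2572771   0.06069214]
 [ 0.50119125 -0.25836626  0.0659395 ]
 [ 0.50028276 -0.2589843   0.07279068]
 [ 0.4996339  -0.26011806  0.07767837]
 [ 0.4980842  -0.25930266  0.08937897]
 [ 0.49787817 -0.26132546  0.09091768]
 [ 0.49982557 -0.25816793  0.0569966 ]
 [ 0.4994086  -0.25983028  0.06019086]]
```

View pics/topc.png

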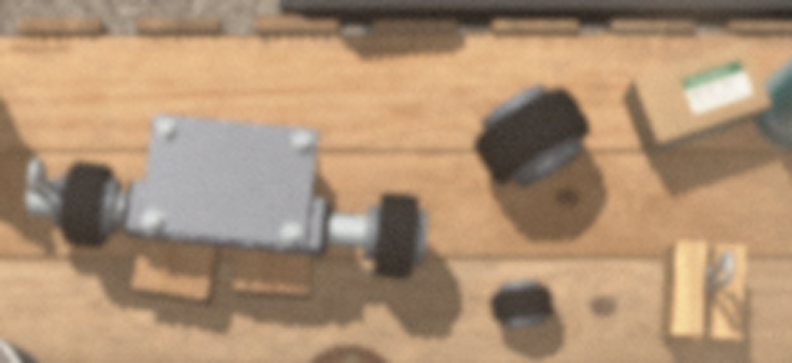

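View pics/sidec.png

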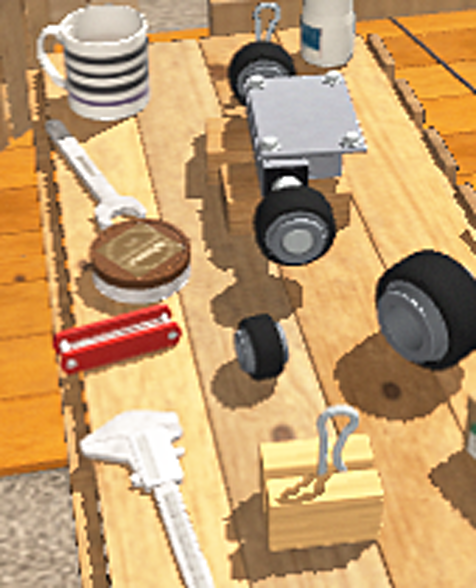

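The crops show the straight leg on the near (low x) side and the bent leg on the far side. The beam axis slopes about 5° in the top view: the far wheel is at crop (88,205), the near wheel at (398,235) and the bush face at about (325,226).

```bash
python3 - <<'E'
from h import *
c=ctrl.camera_info("top")
uv=np.array([[88,205],[398,235],[326,226],[372,230],[333,228]])/3.3+[220,125]
P=onz(c,uv,.075); print(P.round(4))
a=np.degrees(np.arctan2(P[0,0]-P[1,0],P[0,1]-P[1,1])); print("axis deg from +y toward +x",a)
im=cv2.imread("pics/top0.png"); dep=np.load("pics/top0.npy")
Q,u,v=cloud(c,dep)
for n,(a,b) in dict(far=(232,262),near=(325,352)).items():
    m=(u>a)&(u<b)&(v>165)&(v<215)&(Q[:,2]>.06)&(im[v,u].max(1)<70)
    f=Q[m]; print(n,len(f),f.mean(0),f.min(0),f.max(0))
# shaft section
m=(u>322)&(u<332)&(v>186)&(v<204)&(Q[:,2]>.05); print(np.c_[u,v,Q.round(4)][m][::3])
# fit block kerf line: dark kerf
s=ctrl.get_state(); print(s["position"],s["tool_rot"])
E
```

```text
[[ 0.5608  0.2177  0.075 ]
 [ 0.5374 -0.0189  0.075 ]
 [ 0.5444  0.0357  0.075 ]
 [ 0.5413  0.0008  0.075 ]
 [ 0.5428  0.0304  0.075 ]]
axis deg from +y toward +x 5.637202068659699
far 111 [0.54862066 0.2200735  0.08089735] [0.53407838 0.20658301 0.06247932] [0.58619146 0.23468563 0.09349357]
near 142 [ 0.52857772 -0.01636432  0.08201307] [ 0.50916913 -0.02725218  0.06342928] [ 0.56253109 -0.00221132  0.09287047]
[[3.310e+02 1.870e+02 5.621e-01 5.000e-03 6.860e-02]
 [3.310e+02 1.890e+02 5.554e-01 5.100e-03 7.700e-02]
 [3.250e+02 1.900e+02 5.551e-01 2.020e-02 6.480e-02]
 [3.280e+02 1.900e+02 5.548e-01 1.260e-02 6.630e-02]
 [3.310e+02 1.900e+02 5.532e-01 5.100e-03 7.530e-02]
 [3.250e+02 1.910e+02 5.522e-01 2.020e-02 6.650e-02]
 [3.280e+02 1.910e+02 5.523e-01 1.260e-02 6.610e-02]
 [3.310e+02 1.910e+02 5.501e-01 5.100e-03 7.780e-02]
 [3.250e+02 1.920e+02 5.491e-01 2.020e-02 6.950e-02]
 [3.280e+02 1.920e+02 5.494e-01 1.260e-02 6.780e-02]
 [3.310e+02 1.920e+02 5.474e-01 5.200e-03 7.900e-02]
 [3.250e+02 1.930e+02 5.469e-01 2.020e-02 6.760e-02]
 [3.280e+02 1.930e+02 5.461e-01 1.260e-02 7.210
[... 507 characters left out ...]
383e-01 5.100e-03 7.280e-02]
 [3.250e+02 1.970e+02 5.365e-01 2.020e-02 6.830e-02]
 [3.280e+02 1.970e+02 5.369e-01 1.260e-02 6.590e-02]
 [3.310e+02 1.970e+02 5.354e-01 5.200e-03 7.490e-02]
 [3.250e+02 1.980e+02 5.348e-01 2.020e-02 6.310e-02]
 [3.280e+02 1.980e+02 5.346e-01 1.260e-02 6.470e-02]
 [3.310e+02 1.980e+02 5.328e-01 5.200e-03 7.540e-02]
 [3.270e+02 1.990e+02 5.332e-01 1.510e-02 5.770e-02]
 [3.300e+02 1.990e+02 5.308e-01 7.600e-03 7.230e-02]
 [3.310e+02 2.000e+02 5.281e-01 5.100e-03 7.320e-02]
 [3.300e+02 2.020e+02 5.245e-01 7.600e-03 6.390e-02]
 [3.310e+02 2.030e+02 5.230e-01 5.000e-03 5.720e-02]]
[ 0.2274413  -0.60846799  0.22169379] [-3.09003615e+00 -5.58824592e-01  5.70140825e-04]
```

```bash
cat >> h.py <<'E'
from scipy.spatial.transform import Rotation as Ro
def plan(p,yaw=None):
    s=ctrl.get_state(); R=Ro.from_rotvec(s["tool_rot"])
    print("t",round(s["time"],2),"pos",s["position"].round(4),"tool delta",R.inv().apply(np.array(p)-s["position"]).round(4),"F",s["ft_force"].round(1),"w",round(s["grip_width"]*.087,4))
    if yaw is not None:
        T=Ro.from_euler("z",yaw,degrees=True)*Ro.from_euler("x",180,degrees=True)
        print("turn",(R.inv()*T).as_rotvec(degrees=True).round(2),"delta after turn",T.inv().apply(np.array(p)-s["position"]).round(4))
E
python3 -c "
from h import *
plan([.531,-.085,.222],-5.6)"
```

```text
t 0.15 pos [ 0.2274 -0.6085  0.2217] tool delta [ 4.677e-01 -3.840e-01  2.000e-04] F [-0.   0.8 -0.3] w 0.0872
turn [-0.08  0.03 26.1 ] delta after turn [ 2.510e-01 -5.506e-01 -3.000e-04]
```

```bash
python3 -m handwheel '[[0,0.0468,-0.0384,0,0,0,0],[0,0.0468,-0.0384,0,0,0,0],[0,0.0468,-0.0384,0,0,0,0],[0,0.0468,-0.0384,0,0,0,0],[0,0.0468,-0.0384,0,0,0,0],[0,0.0468,-0.0384,0,0,0,0],[0,0.0468,-0.0384,0,0,0,0],[0,0.0468,-0.0384,0,0,0,0],[0,0.0468,-0.0384,0,0,0,0],[0,0.0468,-0.0384,0,0,0,0]]' 20; python3 -m handwheel '[[0,0,0,0,0,0,8.7],[0,0,0,0,0,0,8.7],[0,0,0,0,0,0,8.7],[0,0,0,0,0,0,0]]'
python3 - <<'E'
from h import *
plan([.531,-.085,.222],-5.6)
im,d=ctrl.get_image("wrist"); cv2.imwrite("pics/w1.png",im)
E
```

```text
time: 1.4
position: [0.5321, -0.0837, 0.2226]
tool_rot: [3.091, 0.558, 0.0]
ft_force: [-0.0, 0.3, -0.1]
grip_width: 0.022
grip_force: 0.0
time: 1.9
position: [0.5313, -0.0852, 0.2222]
tool_rot: [3.138, -0.151, -0.001]
ft_force: [-0.9, -1.0, -0.5]
grip_width: 0.004
grip_force: 0.0
t 1.9 pos [ 0.5313 -0.0852  0.2222] tool delta [-0.0003 -0.0002  0.0002] F [-0.9 -1.  -0.5] w 0.0004
turn [0.   0.03 0.1 ] delta after turn [-0.0003 -0.0002  0.0002]
```

View pics/w1.png

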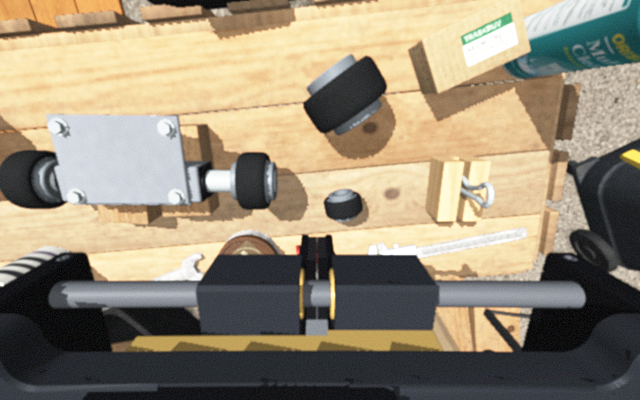

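The wrist view shows the near wheel at (255,180), the bare shaft at (220,180), the bush at about (200,180), and the clip in its block at (470,190).

```bash
python3 - <<'E'
from h import *
im=cv2.imread("pics/w1.png"); c=ctrl.camera_info("wrist")
crop=im[140:220,185:295]; a=cv2.resize(crop,None,fx=7,fy=7,interpolation=cv2.INTER_CUBIC)[:300*2]; cv2.imwrite("pics/w1c.png",a)
for u in (214,220,226): 
    g=im[150:215,u].astype(int).sum(1)//3; print(u,g.tolist())
print(onz(c,[[222,180],[277,180],[207,180],[255,153]],.058).round(4), onz(c,[[255,180],[240,180],[270,180]],.089).round(4))
E
```

```text
214 [113, 114, 112, 107, 108, 113, 112, 113, 112, 111, 114, 110, 105, 106, 111, 109, 106, 102, 101, 133, 189, 233, 241, 246, 247, 248, 250, 252, 253, 254, 254, 253, 252, 251, 250, 245, 241, 235, 224, 199, 172, 130, 84, 60, 70, 69, 69, 71, 70, 72, 69, 70, 70, 77, 76, 74, 74, 69, 62, 78, 86, 107, 123, 123, 122]
220 [115, 115, 111, 114, 116, 116, 111, 107, 113, 111, 118, 118, 117, 124, 120, 124, 118, 122, 115, 134, 186, 232, 240, 244, 247, 248, 251, 252, 253, 254, 254, 253, 252, 252, 250, 246, 242, 235, 224, 205, 178, 144, 132, 124, 127, 129, 132, 130, 131, 129, 125, 120, 127, 121, 116, 124, 126, 133, 131, 131, 122, 122, 123, 126, 116]
226 [188, 146, 113, 115, 118, 120, 119, 124, 124, 125, 119, 121, 120, 121, 121, 113, 112, 116, 111, 132, 176, 229, 242, 245, 247, 249, 251, 252, 253, 254, 254, 253, 252, 251, 250, 247, 243, 235, 223, 203, 174, 150, 128, 124, 126, 129, 128, 131, 130, 133, 132, 134, 128, 127, 124, 119, 116, 120, 129, 117, 125, 123, 125, 125, 117]
[[ 0.5453  0.0218  0.058 ]
 [ 0.5394 -0.0404  0.058 ]
 [ 0.5469  0.0387  0.058 ]
 [ 0.5721 -0.0204  0.058 ]] [[ 0.5487 -0.0228  0.089 ]
 [ 0.5502 -0.0074  0.089 ]
 [ 0.5473 -0.0382  0.089 ]]
```

View pics/w1c.png

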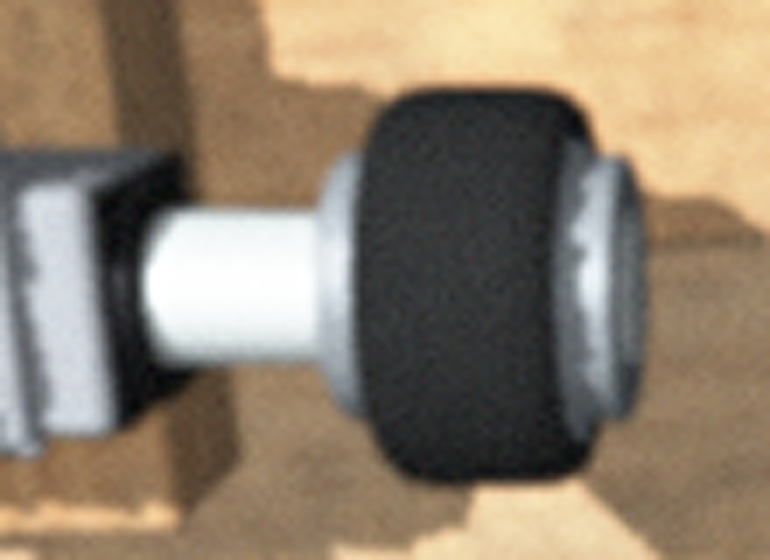

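```bash
python3 -m handwheel '[[0,0.003,0,0.05,0,0,0],[0,0,0,0.05,0,0,0],[0,0,0,0.046,0,0,0],[0,0,0,0,0,0,0]]'; python3 -m handwheel '[[0,0,-0.01,0,0,0,0],[0,0,-0.01,0,0,0,0],[0,0,-0.006,0,0,0,0],[0,0,-0.006,0,0,0,0],[0,0,-0.006,0,0,0,0],[0,0,0,0,0,0,0]]'
```

```text
time: 2.45
position: [0.5311, -0.0851, 0.0732]
tool_rot: [-3.136, 0.15, 0.012]
ft_force: [0.2, 0.2, 0.5]
grip_width: 0.006
grip_force: 0.0
time: 3.2
position: [0.5382, -0.0472, 0.0766]
tool_rot: [-3.138, 0.152, -0.0]
ft_force: [0.2, 0.1, -0.3]
grip_width: 0.005
grip_force: 0.0
```

```bash
python3 -m handwheel '[[0,0,-0.006,0,0,0,0],[0,0,-0.006,0,0,0,0],[0,0,-0.004,0,0,0,0],[0,0,0,0,0,0,0]]';python3 - <<'E'
from h import *
im,d=ctrl.get_image("wrist"); cv2.imwrite("pics/w2.png",cv2.resize(im[100:330,150:400],None,fx=2.4,fy=2.4))
E
```

```text
time: 3.7
position: [0.5398, -0.0311, 0.0765]
tool_rot: [-3.138, 0.152, 0.0]
ft_force: [0.2, -0.7, -0.2]
grip_width: 0.005
grip_force: 0.0
```

View pics/w2.png

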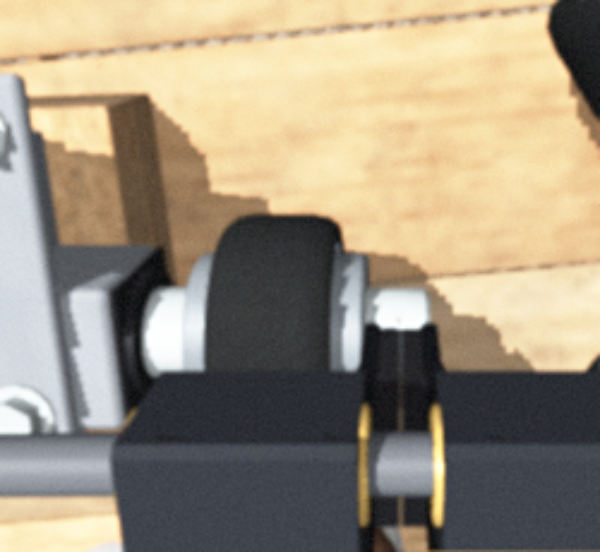

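The finger is on the hub face at (365,330). The gap from hub to bush, (145–190), is about 10 mm, so I keep pushing.

```bash
python3 -m handwheel '[[0,0,-0.004,0,0,0,0],[0,0,-0.003,0,0,0,0],[0,0,0,0,0,0,0]]';python3 -m handwheel '[[0,0,-0.002,0,0,0,0],[0,0,0,0,0,0,0]]';python3 -m handwheel '[[0,0,-0.0015,0,0,0,0],[0,0,0,0,0,0,0]]'
```

```text
time: 4.12
position: [0.5404, -0.0244, 0.0765]
tool_rot: [-3.138, 0.153, 0.0]
ft_force: [1.0, 0.2, -0.4]
grip_width: 0.008
grip_force: 0.0
time: 4.38
position: [0.5407, -0.0228, 0.0765]
tool_rot: [3.138, -0.153, 0.0]
ft_force: [-0.7, -0.6, 0.0]
grip_width: 0.008
grip_force: 0.1
time: 4.62
position: [0.5408, -0.0213, 0.0765]
tool_rot: [3.138, -0.153, -0.0]
ft_force: [-0.5, -0.0, 0.4]
grip_width: 0.003
grip_force: 0.2
```

```bash
for i in 1; do python3 -m handwheel '[[0,0,-0.0015,0,0,0,0],[0,0,0,0,0,0,0]]';python3 -m handwheel '[[0,0,-0.0015,0,0,0,0],[0,0,0,0,0,0,0]]';python3 -m handwheel '[[0,0,-0.001,0,0,0,0],[0,0,0,0,0,0,0]]'; done
```

```text
time: 4.88
position: [0.5409, -0.0197, 0.0765]
tool_rot: [3.138, -0.153, 0.0]
ft_force: [-0.3, -1.0, -0.5]
grip_width: 0.004
grip_force: 0.2
time: 5.12
position: [0.541, -0.0185, 0.0765]
tool_rot: [3.138, -0.153, -0.0]
ft_force: [-0.4, -1.1, 0.4]
grip_width: 0.007
grip_force: 0.5
time: 5.38
position: [0.541, -0.0183, 0.0765]
tool_rot: [3.137, -0.154, -0.0]
ft_force: [-1.3, -3.4, 0.0]
grip_width: 0.007
grip_force: 1.7
```

```bash
python3 -m handwheel '[[0,0,-0.0015,0,0,0,0],[0,0,0,0,0,0,0]]';python3 -m handwheel '[[0,0,0.015,0,0,0,0],[0,0,0,-0.05,0,0,0],[0,-0.01,0,-0.05,0,0,0],[0,0,0,0,0,0,0],[0,0,0,0,0,0,0]]'
python3 - <<'E'
from h import *
import pickle
s=ctrl.get_state();c=ctrl.camera_info("wrist");im,d=ctrl.get_image("wrist"); pickle.dump((s,c,im,d),open("pics/w3.pkl","wb"))
c3=im[90:270,170:410]; cv2.imwrite("pics/w3.png",cv2.resize(c3,None,fx=3.3,fy=3.3,interpolation=cv2.INTER_CUBIC))
E
```

```text
time: 5.62
position: [0.541, -0.0181, 0.0765]
tool_rot: [3.135, -0.155, -0.001]
ft_force: [-1.2, -7.1, 0.8]
grip_width: 0.006
grip_force: 3.1
time: 6.25
position: [0.5297, -0.0298, 0.1762]
tool_rot: [-3.138, 0.153, -0.0]
ft_force: [-0.8, -0.4, -0.3]
grip_width: 0.009
grip_force: 0.0
```

View pics/w3.png

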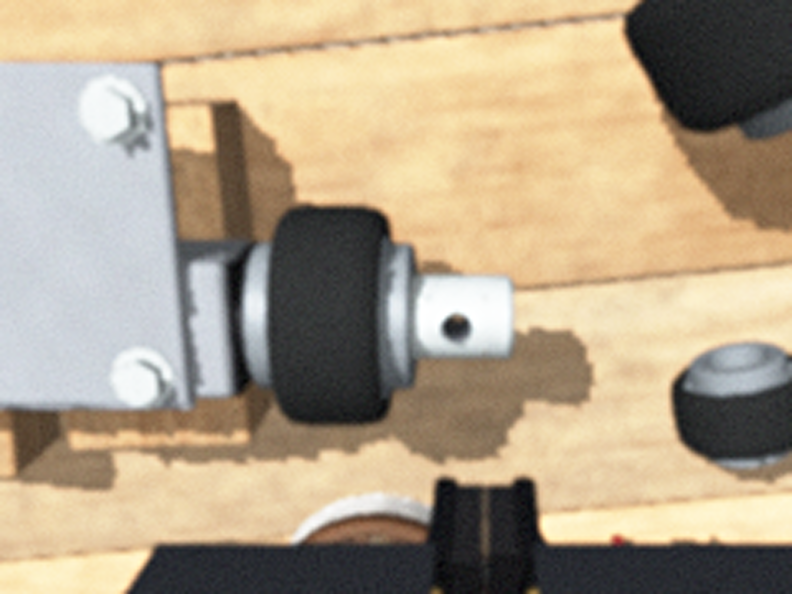

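The wheel's hub is seated on the black bush at (240,325), and the cross-hole is free at crop (456,326). Next I measure the hole and shaft, and the clip from the top view.

```bash
python3 - <<'E'
from h import *
import pickle
s,c,im,d=pickle.load(open("pics/w3.pkl","rb"))
g=im.max(2); x0,y0=298,176
roi=g[y0:y0+26,x0:x0+22]; w=np.clip(150-roi.astype(float),0,None)
n,l,st,ce=cv2.connectedComponentsWithStats((roi<150).astype(np.uint8))
print(st,ce)
k=1+np.argmin([np.hypot(*(ce[i]-[10,12.5])) for i in range(1,n)]); m=l==k
v,u=np.nonzero(m); ww=w[v,u]; h=np.array([x0+(u*ww).sum()/ww.sum(),y0+(v*ww).sum()/ww.sum()]); print("hole px",h)
H=onz(c,[h],.0705)[0]; print("hole top",H)
ax=[]
for u in (299,320):
    col=g[165:205,u].astype(float); b=np.nonzero(col>175)[0]; e=np.array([[u,165+b[0]-.5],[u,165+b[-1]+.5]])
    o,r=ray(c,e); r/=np.linalg.norm(r,axis=1)[:,None]; b=r.sum(0); P=o+b*(.058-o[2])/b[2]; ax.append(P); print(u,e[:,1],P)
D=ax[0]-ax[1]; print("yaw deg",np.degrees(np.arctan2(D[0],D[1])),"axis x at hole y",ax[1][0]+D[0]/D[1]*(H[1]-ax[1][1]))
print("end,hubface",onz(c,[[170+513/3.3,90+316/3.3],[170+413/3.3,90+316/3.3]],.0705))
# clip in top view: eye & legs via side+top? use top depth points
cl=ctrl.camera_info("top");im=cv2.imread("pics/top0.png");Q,u,v=cloud(cl,np.load("pics/top0.npy"))
m=(u>415)&(u<452)&(v>190)&(v<235)&(Q[:,2]>.066); q=Q[m]; print("eye", (q.min(0)+q.max(0))/2, np.median(q,0))
p=np.polyfit(q[:,0],q[:,1],1);print("clip yaw",np.degrees(np.arctan(p[0])))
plan([.5115,-.2608,.19],-5.6)
E
```

```text
[[  0   0  22  26 444]
 [  6  10   8   7  48]
 [  0  20  22   6  80]] [[10.43018018 10.54279279]
 [ 9.75       13.        ]
 [11.3375     23.0625    ]]
hole px [307.61143355 188.89408009]
hole top [ 0.54018239 -0.02184653  0.0705    ]
299 [164.5 195.5] [ 0.54649868 -0.01370191  0.058     ]
320 [164.5 196.5] [ 0.54398161 -0.03410493  0.058     ]
yaw deg 7.032899051470558 axis x at hole y 0.5454939000022299
end,hubface [[ 0.54157891 -0.03887851  0.0705    ]
 [ 0.54437331 -0.01051202  0.0705    ]]
eye [ 0.5114175  -0.26071089  0.08602576] [ 0.51141341 -0.26023618  0.09294432]
clip yaw -3.912008665260599
t 6.3 pos [ 0.5292 -0.0298  0.1754] tool delta [ 0.0049  0.2316 -0.0147] F [-0.5  0.4 -0.1] w 0.0004
turn [-0.03  0.09  0.  ] delta after turn [ 0.0049  0.2316 -0.0146]
```

```bash
python3 -m handwheel '[[0.05,0.005,0.058,-0.0147,0,0,-1.1],[0.05,0,0.058,0,0,0,0],[0.05,0,0.058,0,0,0,0],[0.05,0,0.0576,0,0,0,0],[0.05,0,0,0,0,0,0],[0.05,0,0,0,0,0,0]]' 30
python3 - <<'E'
from h import *
import pickle
plan([.5115,-.2608,.076],-4.5)
s=ctrl.get_state();c=ctrl.camera_info("wrist");im,d=ctrl.get_image("wrist"); pickle.dump((s,c,im,d),open("pics/w4.pkl","wb"))
cv2.imwrite("pics/w4.png",cv2.resize(im[100:290,220:420],None,fx=3,fy=3,interpolation=cv2.INTER_CUBIC))
E
```

```text
time: 7.05
position: [0.5152, -0.2601, 0.1896]
tool_rot: [-3.137, 0.123, 0.003]
ft_force: [0.5, -0.6, 0.1]
grip_width: 0.552
grip_force: 0.0
t 7.05 pos [ 0.5152 -0.2601  0.1896] tool delta [-0.0034  0.0013  0.1136] F [ 0.5 -0.6  0.1] w 0.048
turn [-0.14  0.13  0.02] delta after turn [-0.0036  0.001   0.1136]
```

View pics/w4.png

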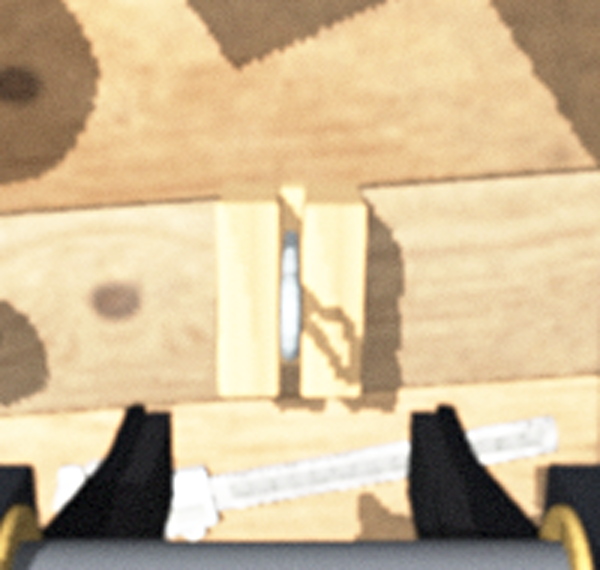

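The clip is edge-on at crop column 290, rows 230–358, midway between the fingers (170 and 412). I compute the eye's x from its near tangent.

```bash
python3 - <<'E'
from h import *
import pickle
s,c,im,d=pickle.load(open("pics/w4.pkl","rb"))
u=220+290//3
print(im[160:228,u].max(1).tolist())
o,r=ray(c,[[220+290/3,100+358/3]]); r=r[0]; zc=.089
# centre x with distance 14 mm from ray in xz plane, on +x side
n=np.array([-r[2],r[0]])/np.hypot(r[0],r[2]); 
x=o[0]+(r[0]/r[2])*(zc-o[2])+.014/abs(n[0]); print("eye x",x, "y",onz(c,[[220+290/3,100+300/3]],.1)[0])
plan([x,-.2608,.076],-4.5)
E
```

```text
[236, 243, 253, 255, 255, 255, 255, 255, 238, 216, 206, 206, 211, 210, 210, 209, 191, 165, 159, 156, 158, 161, 200, 240, 243, 243, 246, 250, 251, 249, 243, 233, 241, 244, 249, 253, 254, 254, 253, 254, 255, 255, 255, 255, 255, 255, 255, 254, 254, 254, 254, 253, 248, 245, 247, 243, 237, 215, 191, 172, 170, 168, 154, 151, 143, 144, 148, 142]
eye x 0.5109663324459136 y [ 0.51882849 -0.25974517  0.1       ]
t 7.1 pos [ 0.5156 -0.2592  0.19  ] tool delta [-0.0044  0.0022  0.114 ] F [0.9 0.6 0.6] w 0.0487
turn [-0.12  0.09  0.12] delta after turn [-0.0045  0.002   0.114 ]
```

```bash
python3 -m handwheel '[[0.05,-0.0045,0.0005,0.04,0,0,0],[0.05,0,0,0.04,0,0,0],[0.05,0,0,0.034,0,0,0],[0.05,0,0,0,0,0,0]]'; python3 -m handwheel '[[0,0,0,0,0,0,0],[0,0,0,0,0,0,0],[0,0,0,0,0,0,0],[0,0,0,0,0,0,0],[0,0,0,0,0,0,0],[0,0,0,0,0,0,0]]' 45
```

```text
time: 7.6
position: [0.5093, -0.2581, 0.0744]
tool_rot: [-3.136, 0.118, 0.009]
ft_force: [-0.2, -1.1, -0.2]
grip_width: 0.575
grip_force: 0.0
time: 8.35
position: [0.5112, -0.2609, 0.0774]
tool_rot: [-3.139, 0.123, -0.0]
ft_force: [0.7, 1.4, 0.7]
grip_width: 0.056
grip_force: 44.7
```

```bash
python3 -m handwheel '[[0,0,0,-0.02,0,0,0],[0,0,0,-0.04,0,0,0],[0,0,0,-0.05,0,0,0],[0,0,0,0,0,0,0],[0,0,0,0,0,0,0]]'
python3 - <<'E'
from h import *
import pickle
plan([.54,-.022,.16],-5.6)
s=ctrl.get_state();c=ctrl.camera_info("wrist");im,d=ctrl.get_image("wrist"); pickle.dump((s,c,im,d),open("pics/w5.pkl","wb"))
i2,_=ctrl.get_image("side")
R=Ro.from_rotvec(s["tool_rot"])
for n in((-.0085,0,.0654),(.008,0,.0654)): print(px(c,s["position"]+R.apply(n)))
a=cv2.resize(im[130:330,230:400],(510,600),interpolation=cv2.INTER_CUBIC)
p=px(ctrl.camera_info("side"),s["position"]+[0,0,-.03])[0].astype(int);print(p)
b=cv2.resize(i2[p[1]-50:p[1]+50,p[0]-24:p[0]+24],(288,600),interpolation=cv2.INTER_CUBIC)
cv2.imwrite("pics/w5.png",np.hstack([a,b])); cv2.imwrite("pics/s5.png",i2)
E
```

```text
time: 8.98
position: [0.5106, -0.2612, 0.1866]
tool_rot: [-3.139, 0.123, 0.001]
ft_force: [-0.8, -0.9, -1.3]
grip_width: 0.056
grip_force: 44.7
t 8.97 pos [ 0.5106 -0.2612  0.1866] tool delta [ 0.0106 -0.2408  0.0266] F [-0.8 -0.9 -1.3] w 0.0049
turn [-0.    0.05  1.1 ] delta after turn [ 0.0059 -0.241   0.0266]
[[317.11113651 222.89063668]]
[[317.11773068 204.08715169]]
[351 263]
```

View pics/w5.png

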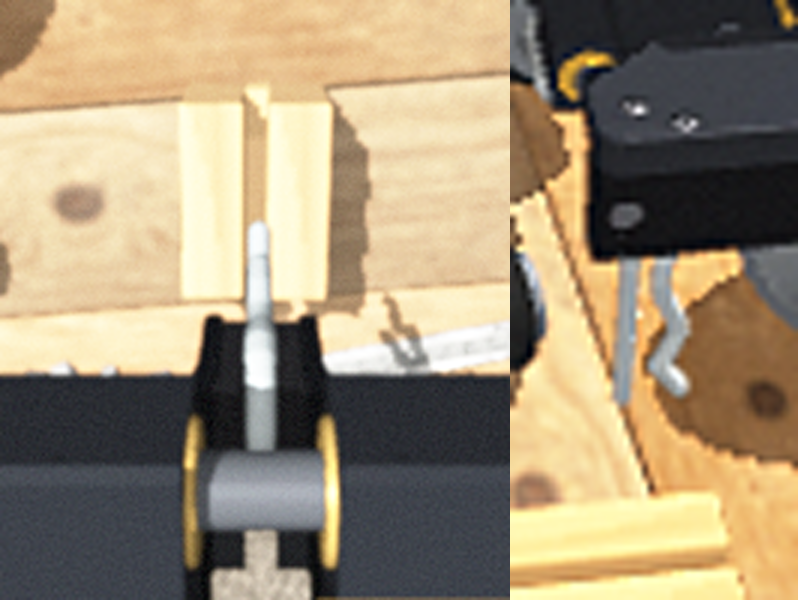

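The wrist view shows the clip held between the pads with the flare tip at (316,204). In the side view both legs hang straight. Next I move to the shaft's far side and feel its flank with the straight leg to get the cross position.

```bash
python3 -m handwheel '[[0,0,0,0,0,0,1.1],[0,0.008,-0.05,0,0,0,0],[0,0.01,-0.05,0,0,0,0],[0,0.01,-0.05,0,0,0,0],[0,0.01,-0.05,0,0,0,0],[0,0,-0.044,0,0,0,0],[0,0,0,0,0,0,0],[0,0,0,0.03,0,0,0],[0,0,0,0.03,0,0,0],[0,0,0,0.0116,0,0,0],[0,0,0,0,0,0,0],[0,0,0,0,0,0,0]]'
python3 - <<'E'
from h import *
plan([.54,-.022,.115],-5.6)
f=[]
for i in range(8):
    s=ctrl.get_state(); f.append(s["ft_force"]); 
print(np.mean(f,0),np.std(f,0))
E
```

```text
time: 10.58
position: [0.5736, -0.0224, 0.1168]
tool_rot: [3.138, -0.154, 0.003]
ft_force: [-0.3, 0.3, 0.1]
grip_width: 0.057
grip_force: 44.7
t 10.57 pos [ 0.5736 -0.0224  0.1168] tool delta [-0.0334  0.0029  0.0017] F [-0.3  0.3  0.1] w 0.005
turn [ 0.   -0.11 -0.03] delta after turn [-0.0334  0.0029  0.0018]
[-0.34816542  0.30432613  0.05148575] [0. 0. 0.]
```

```bash
f(){ grep -E "posi|ft_f" | tr '\n' ' '; echo; }; python3 -m handwheel '[[0,-0.0015,0,0,0,0,0],[0,-0.0015,0,0,0,0,0],[0,0,0,0,0,0,0]]'|f;  python3 -m handwheel '[[0,-0.001,0,0,0,0,0],[0,-0.001,0,0,0,0,0],[0,0,0,0,0,0,0]]'|f;  python3 -m handwheel '[[0,-0.001,0,0,0,0,0],[0,0,0,0,0,0,0]]'|f; python3 -m handwheel '[[0,-0.001,0,0,0,0,0],[0,0,0,0,0,0,0]]'|f
```

```text
position: [0.5697, -0.0219, 0.116] ft_force: [-0.2, 0.4, 0.3] 
position: [0.5676, -0.0217, 0.1156] ft_force: [-0.0, -0.5, -1.4] 
position: [0.5666, -0.0216, 0.1156] ft_force: [-0.4, 0.4, -0.6] 
position: [0.5658, -0.0215, 0.1157] ft_force: [0.3, 0.1, -0.2]
```

```bash
f(){ grep -E "posi|ft_f" | tr '\n' ' '; echo; }; for r in 1; do python3 -m handwheel '[[0,-0.001,0,0,0,0,0],[0,0,0,0,0,0,0]]'|f; python3 -m handwheel '[[0,-0.001,0,0,0,0,0],[0,0,0,0,0,0,0]]'|f; python3 -m handwheel '[[0,-0.001,0,0,0,0,0],[0,0,0,0,0,0,0]]'|f;  done
```

```text
position: [0.5652, -0.0214, 0.1158] ft_force: [2.1, -1.0, -2.2] 
position: [0.5646, -0.0214, 0.1159] ft_force: [3.7, 0.6, -1.8] 
position: [0.5641, -0.0213, 0.1161] ft_force: [6.1, -1.1, -2.6]
```

```bash
f(){ grep -E "time|posi|ft_f" | tr '\n' ' '; echo; }; python3 -m handwheel '[[0,0.004,0,0,0,0,0],[0,0,0,0,0,0,0]]'|f; python3 -m handwheel '[[0,-0.001,0,0,0,0,0],[0,-0.001,0,0,0,0,0],[0,0,0,0,0,0,0],[0,0,0,0,0,0,0]]'|f; python3 -m handwheel '[[0,-0.001,0,0,0,0,0],[0,0,0,0,0,0,0],[0,0,0,0,0,0,0]]'|f
```

```text
time: 12.82 position: [0.5658, -0.0215, 0.1152] ft_force: [0.2, 0.2, -1.0] 
time: 13.32 position: [0.565, -0.0214, 0.1158] ft_force: [2.6, -0.9, -2.7] 
time: 13.7 position: [0.5644, -0.0214, 0.1159] ft_force: [4.4, -1.1, -1.6]
```

```bash
python3 -m handwheel '[[0,0.003,0,0,0,0,0],[0,0,0,-0.03,0,0,0],[0,0,0,0,0,0,0],[0,0,0,0,0,0,0]]' >/dev/null; python3 - <<'E'
from h import *
plan([.5503,-.0218,.141],-5.6)
E
```

```text
t 14.2 pos [ 0.5654 -0.0214  0.1446] tool delta [-0.015   0.0019  0.0037] F [-0.1  0.1 -0.5] w 0.0051
turn [0.02 0.17 0.01] delta after turn [-0.015   0.0019  0.0036]
```

```bash
f(){ grep -E "time|posi|ft_f" | tr '\n' ' '; echo; }; python3 -m handwheel '[[0,-0.015,0.0019,0.0036,0,0,0],[0,0,0,0,0,0,0],[0,0,0,0,0,0,0]]'|f; python3 -m handwheel '[[0,0,0,0.0015,0,0,0],[0,0,0,0.0015,0,0,0],[0,0,0,0,0,0,0]]'|f;python3 -m handwheel '[[0,0,0,0.001,0,0,0],[0,0,0,0.001,0,0,0],[0,0,0,0,0,0,0]]'|f;python3 -m handwheel '[[0,0,0,0.001,0,0,0],[0,0,0,0,0,0,0]]'|f
```

```text
time: 14.58 position: [0.5515, -0.022, 0.1415] ft_force: [-0.1, -0.1, 0.1] 
time: 14.95 position: [0.5516, -0.022, 0.1388] ft_force: [0.2, -0.3, -0.7] 
time: 15.32 position: [0.5515, -0.022, 0.1369] ft_force: [-0.4, 0.1, 0.4] 
time: 15.58 position: [0.5515, -0.022, 0.136] ft_force: [-0.2, 0.3, -0.8]
```

```bash
f(){ grep -E "time|posi|ft_f" | tr '\n' ' '; echo; }; python3 -m handwheel '[[0,-0.0012,0,0,0,0,0],[0,0,0,0,0,0,0],[0,0,0,0,0,0,0]]'|f; python3 -m handwheel '[[0,0,0,0.001,0,0,0],[0,0,0,0,0,0,0]]'|f;python3 -m handwheel '[[0,0,0,0.001,0,0,0],[0,0,0,0,0,0,0]]'|f;python3 -m handwheel '[[0,0,0,0.001,0,0,0],[0,0,0,0,0,0,0]]'|f
```

```text
time: 15.95 position: [0.5504, -0.0219, 0.1361] ft_force: [-0.8, 1.0, -0.4] 
time: 16.2 position: [0.5505, -0.0222, 0.135] ft_force: [0.4, -0.4, -1.1] 
time: 16.45 position: [0.5503, -0.0222, 0.1339] ft_force: [-0.1, -1.2, -1.4] 
time: 16.7 position: [0.5504, -0.0221, 0.1329] ft_force: [0.7, -1.7, 0.3]
```

```bash
f(){ grep -E "time|posi|ft_f" | tr '\n' ' '; echo; }; python3 -m handwheel '[[0,0,0.0004,0.001,0,0,0],[0,0,0,0.001,0,0,0],[0,0,0,0,0,0,0]]'|f; python3 -m handwheel '[[0,0,0,0.001,0,0,0],[0,0,0,0.001,0,0,0],[0,0,0,0,0,0,0]]'|f;python3 -m handwheel '[[0,0,0,0.001,0,0,0],[0,0,0,0.001,0,0,0],[0,0,0,0,0,0,0]]'|f
```

```text
time: 17.08 position: [0.5503, -0.0222, 0.1309] ft_force: [0.5, -1.1, -1.5] 
time: 17.45 position: [0.5503, -0.0223, 0.1289] ft_force: [0.5, -0.8, -1.2] 
time: 17.82 position: [0.5503, -0.0223, 0.1269] ft_force: [0.3, -0.6, -0.7]
```

```bash
f(){ grep -E "time|posi|ft_f" | tr '\n' ' '; echo; }; python3 -m handwheel '[[0,0,0,0.0015,0,0,0],[0,0,0,0.0015,0,0,0],[0,0,0,0,0,0,0]]'|f; python3 -m handwheel '[[0,0,0,0.001,0,0,0],[0,0,0,0.001,0,0,0],[0,0,0,0,0,0,0]]'|f;python3 -m handwheel '[[0,0,0,0.001,0,0,0],[0,0,0,0.001,0,0,0],[0,0,0,0,0,0,0]]'|f
```

```text
time: 18.2 position: [0.5502, -0.0223, 0.1238] ft_force: [-0.1, -0.3, -0.8] 
time: 18.58 position: [0.5508, -0.0223, 0.1222] ft_force: [1.4, -0.8, 1.0] 
time: 18.95 position: [0.5511, -0.0223, 0.1207] ft_force: [0.9, -2.1, 4.1]
```

```bash
f(){ grep -E "time|posi|ft_f" | tr '\n' ' '; echo; }; python3 -m handwheel '[[0,0,0,0.001,0,0,0],[0,0,0,0.001,0,0,0],[0,0,0,0,0,0,0]]'|f; python3 -m handwheel '[[0,0,0,0.001,0,0,0],[0,0,0,0.001,0,0,0],[0,0,0,0,0,0,0]]'|f;python3 -m handwheel '[[0,0,0,0.001,0,0,0],[0,0,0,0.001,0,0,0],[0,0,0,0,0,0,0]]'|f
```

```text
time: 19.32 position: [0.5512, -0.0224, 0.119] ft_force: [0.2, -1.6, 6.5] 
time: 19.7 position: [0.551, -0.0224, 0.1167] ft_force: [0.6, -2.0, 3.5] 
time: 20.08 position: [0.5509, -0.0223, 0.1141] ft_force: [2.3, -2.0, 2.1]
```

```bash
f(){ grep -E "time|posi|ft_f" | tr '\n' ' '; echo; }; python3 -m handwheel '[[0,0,0.0004,0.0015,0,0,0],[0,0,0,0.0015,0,0,0],[0,0,0,0,0,0,0]]'|f; python3 -m handwheel '[[0,0,0,0.0015,0,0,0],[0,0,0,0.0015,0,0,0],[0,0,0,0,0,0,0]]'|f;python3 -m handwheel '[[0,0,0,0.001,0,0,0],[0,0,0,0.001,0,0,0],[0,0,0,0,0,0,0]]'|f
```

```text
time: 20.45 position: [0.5507, -0.0225, 0.111] ft_force: [2.3, -2.0, 1.8] 
time: 20.82 position: [0.5504, -0.0225, 0.1073] ft_force: [4.3, -0.3, -2.4] 
time: 21.2 position: [0.5503, -0.0226, 0.1058] ft_force: [5.2, -0.8, -0.4]
```

```bash
f(){ grep -E "time|posi|ft_f" | tr '\n' ' '; echo; }; python3 -m handwheel '[[0,0.0008,0,0.0015,0,0,0],[0,0,0,0.001,0,0,0],[0,0,0,0,0,0,0]]'|f; python3 -m handwheel '[[0,0,0,0.001,0,0,0],[0,0,0,0.001,0,0,0],[0,0,0,0,0,0,0]]'|f;python3 -m handwheel '[[0,0,0,0.001,0,0,0],[0,0,0,0.001,0,0,0],[0,0,0,0,0,0,0]]'|f
```

```text
time: 21.58 position: [0.5506, -0.0227, 0.103] ft_force: [2.9, -0.2, -2.6] 
time: 21.95 position: [0.5507, -0.0227, 0.1012] ft_force: [2.0, -0.5, -1.7] 
time: 22.32 position: [0.5508, -0.0227, 0.0993] ft_force: [1.6, 0.3, -0.6]
```

```bash
f(){ grep -E "time|posi|ft_f" | tr '\n' ' '; echo; }; python3 -m handwheel '[[0,0,0,0.001,0,0,0],[0,0,0,0.001,0,0,0],[0,0,0,0,0,0,0]]'|f; python3 -m handwheel '[[0,0,0,0.001,0,0,0],[0,0,0,0,0,0,0]]'|f
python3 -m handwheel '[[0.01,0,0,0,0,0,0],[0.02,0,0,0,0,0,0],[0.02,0,0,0,0,0,0]]'|f
python3 -m handwheel '[[0.02,0,0,-0.03,0,0,0],[0.02,0,0,-0.04,0,0,0],[0.02,-0.03,0,-0.02,0,0,0],[0.02,0,0,0,0,0,0],[0.02,0,0,0,0,0,0]]'|f
python3 - <<'E'
from h import *
import pickle
s=ctrl.get_state();c=ctrl.camera_info("wrist");im,d=ctrl.get_image("wrist"); i2,d2=ctrl.get_image("side")
a=cv2.resize(im[90:240,200:400],(600,450)); p=px(ctrl.camera_info("side"),[.54,-.022,.075])[0].astype(int); print(p)
b=cv2.resize(i2[p[1]-35:p[1]+40,p[0]-16:p[0]+17],(198,450),interpolation=cv2.INTER_CUBIC); cv2.imwrite("pics/w6.png",np.hstack([a,b]))
E
```

```text
time: 22.7 position: [0.5507, -0.0227, 0.0973] ft_force: [0.3, -0.5, -0.8] 
time: 22.95 position: [0.5509, -0.0228, 0.0964] ft_force: [0.3, -0.2, -0.2] 
time: 23.32 position: [0.5511, -0.0228, 0.0965] ft_force: [-0.0, -0.3, -0.8] 
time: 23.95 position: [0.5213, -0.0201, 0.1862] ft_force: [0.0, -1.0, 0.0] 
[334 215]
```

View pics/w6.png

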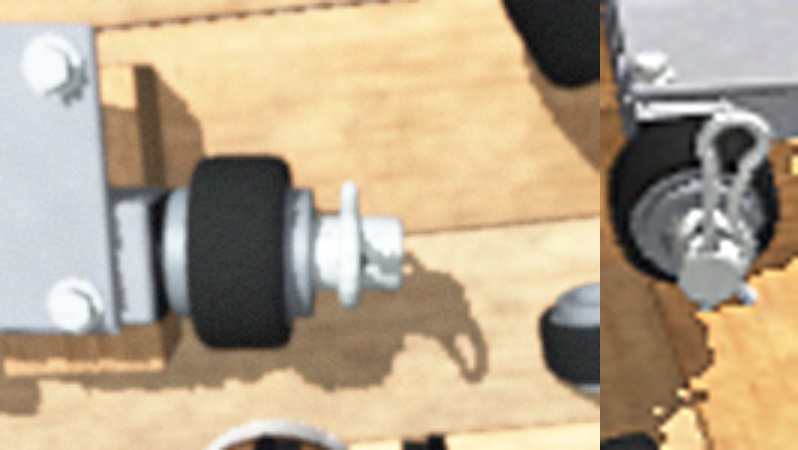

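The clip stands upright and square in the hole at (348,245), its bent leg round the shaft and its tip visible underneath. The wheel is still home on the bush at (155,250), so I hand the job in.

```bash
python3 -c "
from bench import ctrl
print(ctrl.close_job())"
```

```text
the job is handed in; nothing more can be done
None
```

The wheel is home against the bush and the clip is snapped round the shaft, upright and square with its tip about 27 mm below the axis; I let go and handed the job in at about 24 s, though no verdict came back.

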